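# Show the hoop-handled dish with its ball at the swap table

## Robot

A 6-joint arm with a two-finger parallel gripper is mounted at the origin on the work surface. World frame = base frame: x ahead of the robot, y to its left, z up, the work surface at z = 0. Lengths are in m, angles in rad, forces in N, time in s.
With the tool pointing down it reaches from about 0.35 to 0.975 m from the base axis. Payload 4.9 kg.
Tool frame: the origin (TCP) lies at the very end of the fingers, on their centre line; the grasp point (between the pads) lies 19 mm behind it; z points along the fingers, x is the direction in which the jaws open and shut, and the axes are right-handed (so a half turn about z gives the same grasp; the last joint's range is limited). The gripper opens to 85 mm and grips with 20 to 120 N. Pads are 22 mm wide; open, the fingers measure 114 mm over their backs; the gripper's body (76 mm by 85 mm) begins 54 mm behind the grasp point. The pads swing forward as they close: fully open they stand 13 mm farther back than shut.
Start: joints at [-1.357, 0.053, 1.613, -0, 1.476, -0.119], TCP at [0.204, -0.591, 0.192] pointing down, gripper open.
Joint ranges: [-3.01, 3.01], [-1.01, 2.22], [0.06, 2.58], [-1.02, 4.17], [0.09, 2.62], [-3.14, 3.14]. Speed limits (rad/s): [2.57, 2.57, 3.14, 3.14, 3.14, 3.14].

## Interface

Orientations are given as a unit quaternion [w, x, y, z].
In Python, from plant import manip, imaging gives the robot as it stands.
- The arm moves only by the shell command python3 -m pendant 'ROWS'. ROWS is JSON, a list that holds one entry, the list of rows, each a list of 7 numbers: the turn, a rotation vector about the world's x, y, z in units of pi rad (1.0 is pi rad), then the shift along the world's x, y, z in units of 250 mm (1.0 is 250 mm), then the opening, from 0 (shut) to 1 (fully open). In form: [[[ax, ay, az, tx, ty, tz, claw], ...]]. A call has 1 to 20 rows; each row shifts and turns the commanded pose from where the row before left it; what a row does not reach is not made up. A row lasts 1/8 s, in which the tool goes at most 62.5 mm and 10.7 degrees, less where a joint would pass 70% of its speed; a pose out of reach is approached as far as the arm can. A call with a number of a shift or a turn outside -1 to 1 is refused whole. A call with a gripper value outside its range is refused whole. The fingers move at their own pace and stop on an object; the grip force is fixed at half the most. Time passes only in rows, so rows that do not move let the fingers close. It gives the time, the measured TCP pose, the force and the opening at its end, in the units of the state.
- manip.state(): the state, without advancing time (a new reading comes with each control period).
- imaging.grab_frame(name): name is "side" or "top" or "wrist"; returns a dict with "frame" (400x640x3 uint8, blue, green, red), "mtx" (3x3 intrinsics, pixels), "world_to_cam" (4x4, takes a point from world to camera coordinates). Camera axes: x right, y down, z forward; pixel columns grow to the right and rows downward; lengths in m; the calibration is good to about 2 mm. A picture is of the moment at which its call begins. There is no depth.
- manip.job_done(): hands the job in, once; it reports no verdict.
The state is a dict: "time": time; "joint_pos": joint angles; "joint_vel": joint speeds; "joint_efforts": joint torques, N m; "tool_pos": TCP position; "tool_rot": TCP orientation; "contact_force": force on the tool from outside, world axes, zero at the start; "ft_torque": the same for the moment, N m; "gripper_width": opening from 0.0 (shut) to 1.0 (fully open).
Only numpy, scipy, OpenCV 4.12 (cv2) and the standard library are available. Lean on these libraries where they do the work, as an engineer would, in place of code of your own. Each camera call takes 0.05 s, during which the arm holds its last target. There are 200 camera calls.

## Task

On the wooden display board at the swap table, swing the flat keeper lever by its knob a quarter turn towards the robot's side of the board, until the lever lies crosswise, parallel to the board's short sides, and leave it there. Then take the white dish by its hoop handle, lift it level about 10 cm straight up off the board, and only up there give it a quarter turn, either way, so that the handle runs lengthwise of the board (parallel to its long sides), keeping the loose wooden ball resting in the dish's middle all the while. Finish while still holding the dish up there, level and still above its place, and leave the mug, the jar and the birdhouse alone.

Things in the scene. Friction and masses are not known exactly. Their poses are not given: they have to be found in the camera images.
- board: Fixed plywood display board, 220 (its x, short) x 340 (its y, long) x 18 mm. Origin at the centre of its underside, on the table; z up; its -x long side faces the robot, roughly. The dish stands near (0, -60) mm in the board's frame, its handle at the start within 10 degrees of the board's x (crosswise).
- keeper (a joint): Angle (rad) of the keeper lever about its post. At 0 it lies along the board's y, inner arm over the dish's rim (bars lifting), knob arm to +y. It grows counter-clockwise from above, the knob going from the board's +y to its -x (robot side); at pi/2 it is crosswise, dish free. Range 0 to 2.3, no stop at pi/2; starts at 0 to 0.3; friction (0.05 N m, 0.7 N at the knob) holds it where left.
- keeper_pivot (a point): Top of the lever's pivot: axis of a fixed upright steel post, 22 mm across, at (0, 55) mm in the board's frame; this point is 62 mm above the table. The lever is a flat steel bar 18 mm wide, 127 mm long, 54 to 62 mm above the table; from this axis it reaches 45 mm on the dish's side and 82 mm on the knob's side.
- keeper_knob (a point): Point to grip on the lever's knob: an upright black cylinder 18 mm across, from 62 to 109 mm above the table, 70 mm from the post axis on the lever's outer arm. This point lies on the knob's axis 109 mm above the table, at the top of the knob.
- dish: Loose round white dish, 182 mm across, rim 31 mm high, 0.45 kg (+-25%). Inside a shallow 9 degree cone, lowest (8 mm) at the middle: the ball stays there if the dish is level and moved smoothly (under 1 m/s2 sideways). Origin at the centre of its underside, z up. A rigid hoop handle arches over it in its x-z plane, rods rising from the rim at x = +-89 mm to a dark wooden grip bar over the middle.
- dish_handle (a point): Centre of the dish's grip bar, 140 mm above the dish's underside on its axis, straight above the centre of mass. The bar is 100 mm long along the dish's x, 14 mm wide, 16 mm high.
- ball_center (a point): Centre of the loose wooden ball, 40 mm across, 25 g, lying in the middle of the dish under the handle (its top about 48 mm above the dish's underside).
- mug: Bystander: blue mug, 80 mm across, 90 mm high. Origin at the centre of its underside.
- jar: Bystander: amber jar with a steel lid, 70 mm across, 100 mm high. Origin at the centre of its underside.
- birdhouse: Bystander: small wooden birdhouse, 120 x 120 mm, 150 mm high. Origin at the centre of its underside.
- rest_spot (a point): Point on the board's top at (0, -60) mm in the board's frame: the dish's place.
There are look-alikes about, which are no part of the job. There is more than one size of the dish; the one meant has the size given above.

How it is judged:
On the way, in this order (a step that is already met when the one before it is completed fails the run):
1. the keeper lever stands crosswise on the board (within 7 degrees), at rest, the dish still on the board (value of joint keeper between 1.45 and 1.69 rad and velocity of joint keeper between -0.05 and 0.05 rad/s and distance of dish from where it was at the start of the episode below 0.015 m), for 0.3 s.
2. the dish is lifted at least 50 mm off the board before it is turned (handle still within 25 degrees of crosswise), the ball in its middle (z of dish in the frame of board above 0.068 m and angle between the x axis of dish and the x axis of board, either way round below 0.436 rad and horizontal distance between ball_center and dish below 0.02 m), for 0.1 s.
At the end, for the whole second after the job is handed in: Dish held still by the fingers 60-160 mm above the board top, within 60 mm of its place, off the board, level within 5 deg, handle lengthwise of the board within 7 deg, ball within 12 mm of the dish axis; keeper lever still crosswise within 7 deg (value of joint keeper between 1.45 and 1.69 rad and z of dish in the frame of board between 0.078 and 0.178 m and horizontal distance between dish and rest_spot below 0.06 m and angle between dish's own z axis and vertical below 0.09 rad and angle between the x axis of dish and the y axis of board, either way round below 0.12 rad and horizontal distance between ball_center and dish below 0.012 m and linear speed of dish below 0.02 m/s and angular speed of dish below 0.1 rad/s and contact force between dish and the fingers above 1 N and contact force between dish and board below 0.05 N); the arm keeps its last pose, push and grip.
It fails at once if the ball rolls more than 25 mm from the dish's middle (horizontal distance between ball_center and dish above 0.025 m).
It fails at once if the dish is tipped more than 12 degrees (angle between dish's own z axis and vertical above 0.21 rad).
It fails at once if the mug, the jar or the birdhouse is moved more than 20 mm (distance of any of mug, jar, birdhouse from where it was at the start of the episode above 0.02 m).
It also fails if it takes over 59 s, if anything falls off the work surface, if the arm or the gripper's body presses on something with over 40 N, if the wrist force passes 120 N, or if a joint passes its speed limit or range.

## Working session

There is one attempt and no reset: what is moved stays moved. The work goes in short steps, Python scripts to look and compute and a shell command to move; the robot and the scene stay as the last step left them, time stands still between calls to the robot, and variables do not carry over. Pictures are saved under pics/ and viewed, about 8 in all and at most 12, crops included, and the job is handed in when it is done.

```bash
mkdir -p pics; ls; python3 - <<'E'
from plant import manip, imaging
import cv2,numpy as np,pickle
print(manip.state())
for n in ("top","side"):
    f=imaging.grab_frame(n); pickle.dump(f,open(f"{n}0.pkl","wb")); cv2.imwrite(f"pics/{n}0.png",f["frame"])
    print(n,f["mtx"],f["world_to_cam"])
E
```

```text
pics
{'time': 0.0, 'joint_pos': array([-1.35701986e+00,  5.33423857e-02,  1.61432903e+00,  1.33387467e-05,
        1.47601105e+00, -1.19008988e-01]), 'joint_vel': array([ 1.40326257e-03,  4.80640117e-04,  2.93183896e-04, -2.01395200e-04,
       -5.55706846e-04, -9.16277626e-05]), 'joint_efforts': array([ 1.57390873e-04, -3.93684912e+01, -3.70175242e+01, -8.83266648e-05,
        7.11389715e-03,  6.76430176e-06]), 'tool_pos': array([ 0.2040179 , -0.58999962,  0.19075117]), 'tool_rot': array([-7.07945766e-04,  8.14455116e-01, -5.80225622e-01, -7.68561413e-04]), 'contact_force': array([0.83700756, 0.10549055, 0.16058638]), 'ft_torque': array([-0.01123913,  0.00458686, -0.03709743]), 'gripper_width': 1.0012215404580915}
top [[464.88819556   0.         320.78338183]
 [  0.         464.88819556 209.71277292]
 [  0.           0.           1.        ]] [[-0.01304306 -0.99990402 -0.00467199  0.02881493]
 [-0.98339524  0.01367324 -0.18096089  0.5196383 ]
 [ 0.1810074   0.00223413 -0.9834792   1.66126709]
 [ 0.          0.          0.          1.        ]]
side [[408.87319118   0.         310.3404088 ]
 [  0.         408.87319118 202.0596382 ]
 [  0.           0.           1.        ]] [[-0.98654048 -0.16324117 -0.00949778  0.48041917]
 [-0.11049901  0.70835767 -0.6971509   0.12434181]
 [ 0.12053155 -0.68671808 -0.71686151  1.17673465]
 [ 0.          0.          0.          1.        ]]
```

View pics/top0.png

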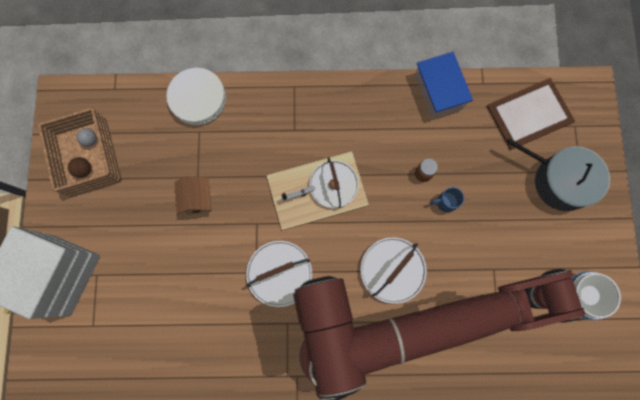

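View pics/side0.png

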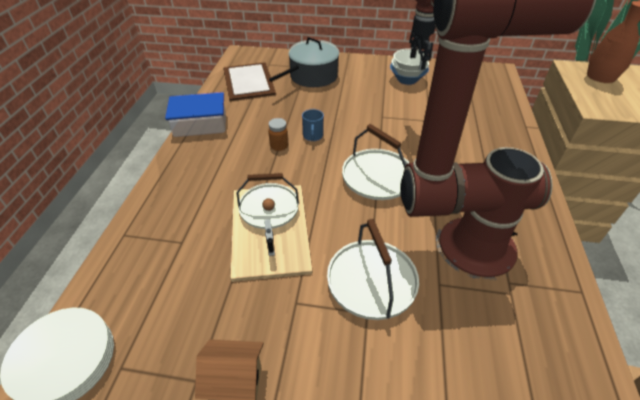

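The top view shows the board with corners near (267,187), (352,154), (368,209) and (281,227). On it are the dish at (333,185) and the knob at (284,197). Two larger look-alike dishes stand off the board. Next I'll enlarge both views.

```bash
cat > h.py <<'E'
import numpy as np,cv2,pickle
def ray(f,u,v,z):
    M=f["world_to_cam"];R,t=M[:3,:3],M[:3,3];c=-R.T@t
    d=R.T@np.linalg.solve(f["mtx"],[u,v,1.]);return c+d*(z-c[2])/d[2]
def proj(f,p):
    p=np.atleast_2d(p);M=f["world_to_cam"];q=(p@M[:3,:3].T+M[:3,3])@f["mtx"].T
    return q[:,:2]/q[:,2:]
def bfr(x,y,yaw):
    c,s=np.cos(yaw),np.sin(yaw)
    return lambda P:np.atleast_2d(P)@np.array([[c,-s,0],[s,c,0],[0,0,1]]).T+[x,y,0]
E
python3 - <<'E'
from h import *
a=pickle.load(open("top0.pkl","rb"))["frame"][145:235,260:375]
b=pickle.load(open("side0.pkl","rb"))["frame"][165:285,220:320]
a=cv2.resize(a,None,fx=4,fy=4,interpolation=2); b=cv2.resize(b,None,fx=3.3,fy=3.3,interpolation=2)
o=np.zeros((400,795,3),np.uint8);o[:360,:460]=a;o[:b.shape[0],462:462+b.shape[1]]=b[:400]
cv2.imwrite("pics/crop0.png",o)
E
```

```text
(no output)
```

View pics/crop0.png

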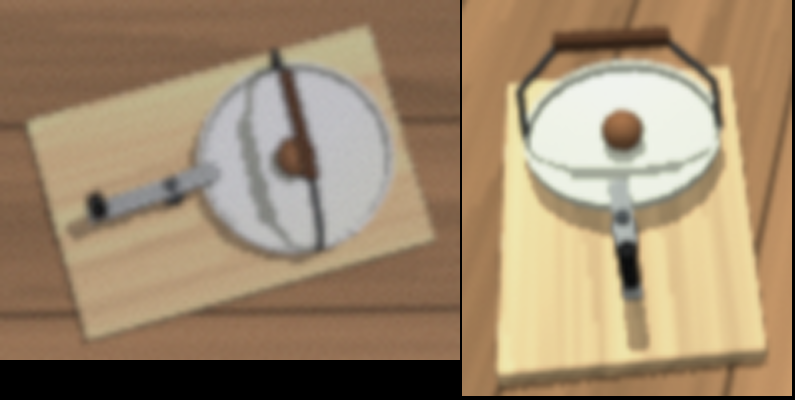

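The crops show the board corners, the pivot at crop (172,188), the knob top at (96,206) and the grip bar from (284,70) to (313,178). In the side crop the bar runs from (555,40) to (668,33).

```bash
python3 - <<'E'
from h import *
from scipy.optimize import least_squares
T=pickle.load(open("top0.pkl","rb"));S=pickle.load(open("side0.pkl","rb"))
t=lambda u,v:np.array([260+u/4,145+v/4]); s=lambda u,v:np.array([220+(u-462)/3.3,165+v/3.3])
# top corners: image right=-y, up=+x
C=[t(28,122),t(370,25),t(434,240),t(88,340)]
W=[ray(T,*c,.018) for c in C]; print(np.round(W,4),[round(float(np.linalg.norm(W[i]-W[i-1])),3) for i in range(4)])
B=np.array([[.11,.17,.018],[.11,-.17,.018],[-.11,-.17,.018],[-.11,.17,.018]])
SC=np.array([s(508,80),s(730,68),s(765,350),s(500,376)])
SB=np.array([[.11,-.17,.018],[-.11,-.17,.018],[-.11,.17,.018],[.11,.17,.018]])
f=lambda p:np.r_[(proj(T,bfr(*p)(B))-C).ravel(),(proj(S,bfr(*p)(SB))-SC).ravel()]
r=least_squares(f,[.55,0,.2],loss='soft_l1');p=r.x;print("board",p,np.degrees(p[2]),np.round(f(p),1))
b=bfr(*p);print("pivot exp",b([0,.055,.062]),"meas",ray(T,*t(172,188),.062),"rest",b([0,-.06,.018]))
k=ray(T,*t(96,206),.109);print("knob top",k,"side",ray(S,*s(627,238),.109))
d=k-b([0,.055,.109])[0];print("r",np.hypot(*d[:2]),"angle deg",np.degrees(np.arctan2(d[1],d[0])-np.pi/2-p[2]))
for q in (1.57,): print("knob goal",b([-.07*np.sin(q),.055+.07*np.cos(q),.109]))
e=[ray(T,*t(284,70),.166),ray(T,*t(313,178),.166)];m=(e[0]+e[1])/2;print("bar",e,m,np.linalg.norm(e[0]-e[1]),np.degrees(np.arctan2(*(e[0]-e[1])[1::-1])))
e=[ray(S,*s(555,40),.158),ray(S,*s(668,33),.158)];m=(e[0]+e[1])/2;print("bar side",e,m,np.linalg.norm(e[0]-e[1]),np.degrees(np.arctan2(*(e[0]-e[1])[1::-1])))
print("ball",ray(T,*t(294,156),.046),ray(S,*s(622,130),.046))
E
```

```text
[[ 0.6602  0.2242  0.018 ]
 [ 0.7512 -0.1025  0.018 ]
 [ 0.5409 -0.157   0.018 ]
 [ 0.4508  0.1668  0.018 ]] [0.217, 0.339, 0.217, 0.336]
board [0.60181031 0.03638691 0.26852691] 15.385458674489946 [-1.4 -0.6 -1.1 -0.4 -0.1  0.  -1.2  0.1  0.2  0.1  0.6 -1.6  1.4 -0.9
 -0.6 -1.2]
pivot exp [[0.58721818 0.08941586 0.062     ]] meas [0.58430944 0.08618152 0.062     ] rest [[ 0.61772899 -0.02146285  0.018     ]]
knob top [0.55831355 0.15202374 0.109     ] side [0.56770795 0.14917408 0.109     ]
r 0.06895812598320271 angle deg 9.396233291739543
knob goal [[0.51971202 0.07089782 0.109     ]]
bar [array([ 0.66476581, -0.01619736,  0.166     ]), array([ 0.56809012, -0.03951687,  0.166     ])] [ 0.61642797 -0.02785711  0.166     ] 0.09944841865727498 13.561471966909105
bar side [array([ 0.66592046, -0.01555699,  0.158     ]), array([ 0.5721518 , -0.03909325,  0.158     ])] [ 0.61903613 -0.02732512  0.158     ] 0.09667738778031303 14.090342878509862
ball [ 0.61674281 -0.02670385  0.046     ] [ 0.61858718 -0.02381666  0.046     ]
```

```bash
python3 -m pendant '[[[0,0,0,0,0,0.2,1],[0,0,0,0,0,0.2,1],[0,0,0,0.04,0.08,0,1],[0,0,0,0.08,0.165,0,1],[0,0,0,0.08,0.165,0,1],[0,0,0,0.08,0.165,0,1],[0,0,0,0.08,0.165,0,1],[0,0,0,0.08,0.165,0,1],[0,0,0,0.08,0.165,0,1],[0,0,0,0.08,0.165,0,1],[0,0,0,0.08,0.165,0,1],[0,0,0,0.08,0.165,0,1],[0,0,0,0.08,0.165,0,1],[0,0,0,0.08,0.165,0,1],[0,0,0,0.08,0.165,0,1],[0,0,0,0.08,0.165,0,1],[0,0,0,0.08,0.165,0,1],[0,0,0,0.08,0.165,0,1],[0,0,0.025,0.08,0.165,0,1],[0,0,0,0.04,0.08,0,1]]]'
python3 - <<'E'
from h import *
from plant import manip,imaging
s=manip.state();print(s["tool_pos"],s["tool_rot"],s["time"],s["joint_pos"])
f=imaging.grab_frame("wrist");pickle.dump(f,open("w1.pkl","wb"));cv2.imwrite("pics/w1.png",f["frame"])
print(proj(f,[[.563,.1505,.109],[.587,.0894,.062]]))
E
```

```text
time: 2.6
tool_pos: [0.5436, 0.1113, 0.29]
tool_rot: [0.001, 0.837, -0.547, -0.001]
contact_force: [-0.2, 0.2, -0.1]
gripper_width: 1.002
[0.54360399 0.11132932 0.29002551] [ 0.00093234  0.83710737 -0.54703642 -0.0012443 ] 2.6 [ 6.78760119e-02 -1.51573738e-01  1.64892353e+00  1.13904957e-05
  1.64735252e+00  1.22551817e+00]
[[290.34375035 131.76265049]
 [348.75222622 128.19689922]]
```

View pics/w1.png

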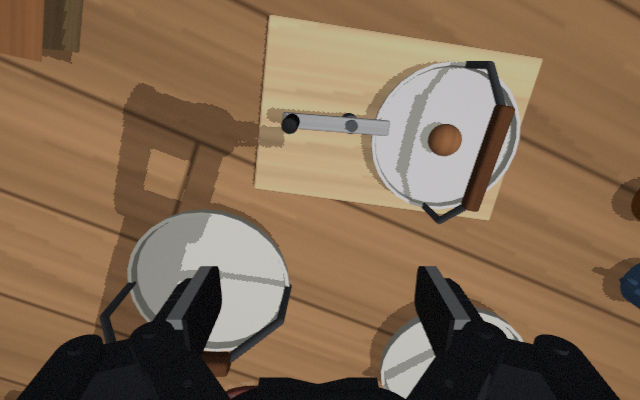

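The wrist view shows the knob top at (290,123), the pivot top at (350,125), the board corners at (270,15), (542,59), (490,220) and (255,187), the grip bar from (505,108) to (473,208), and the ball at (445,139).

```bash
python3 - <<'E'
from h import *
from scipy.optimize import least_squares
f=pickle.load(open("w1.pkl","rb"))
C=np.array([[270,15],[542,59],[490,220],[255,187]],float)
B=np.array([[.11,.17,.018],[.11,-.17,.018],[-.11,-.17,.018],[-.11,.17,.018]])
g=lambda p:(proj(f,bfr(*p)(B))-C).ravel()
p=least_squares(g,[.6,.036,.268]).x;print("board",p,np.round(g(p),1))
b=bfr(*p);pv=b([0,.055,.062])[0];print("pivot",pv,ray(f,350,125,.062))
k=ray(f,290,123,.109);d=k-pv;print("knob",k,np.hypot(*d[:2]),np.degrees(np.arctan2(d[1],d[0])-p[2])-90)
e=[ray(f,505,108,.164),ray(f,473,208,.164)];print("bar",(e[0]+e[1])/2,np.linalg.norm(e[0]-e[1]),np.degrees(np.arctan2(*(e[0]-e[1])[1::-1])))
print("ball",ray(f,445,139,.046),"rest",b([0,-.06,.018]))
E
```

```text
board [0.60558983 0.03404457 0.26864485] [-0.9 -1.2  2.3 -0.9 -0.3  1.4 -1.2  2.2]
pivot [0.59099145 0.0870718  0.062     ] [0.59096526 0.08964545 0.062     ]
knob [0.57126129 0.15424348 0.109     ] 0.0700093837640694 0.9767406688191613
bar [ 0.62049125 -0.02669622  0.164     ] 0.09442249667207751 15.035445430626975
ball [ 0.62159554 -0.02815405  0.046     ] rest [[ 0.62151534 -0.02380332  0.018     ]]
```

```bash
python3 -m pendant '[[[0,0,0.046,0.0106,0.0167,0,1],[0,0,0.046,0.0106,0.0167,0,1],[0,0,0.046,0.0106,0.0167,0,1],[0,0,0.046,0.0106,0.0167,0,1],[0,0,0.046,0.0106,0.0167,0,1],[0,0,0.046,0.0106,0.0167,0,1],[0,0,0.046,0.0106,0.0167,0,1],[0,0,0.046,0.0106,0.0167,0,1],[0,0,0.046,0.0106,0.0167,0,1],[0,0,0.046,0.0106,0.0167,0,1],[0,0,0,0,0,-0.1,1],[0,0,0,0,0,-0.15,1],[0,0,0,0,0,-0.15,1],[0,0,0,0,0,-0.15,1],[0,0,0,0,0,-0.1,1],[0,0,0,0,0,0,1]]]'
python3 - <<'E'
from h import *
from plant import manip,imaging
s=manip.state()
f=imaging.grab_frame("wrist");pickle.dump(f,open("w2.pkl","wb"));cv2.imwrite("pics/w2.png",f["frame"])
print(proj(f,[[.57,.153,.109],s["tool_pos"]]))
E
```

```text
time: 4.65
tool_pos: [0.5681, 0.1498, 0.1261]
tool_rot: [0.0, 0.99, 0.142, -0.003]
contact_force: [-0.0, -0.1, 1.0]
gripper_width: 1.001
[[321.15060451 216.53910319]
 [316.51561604 231.55738845]]
```

View pics/w2.png

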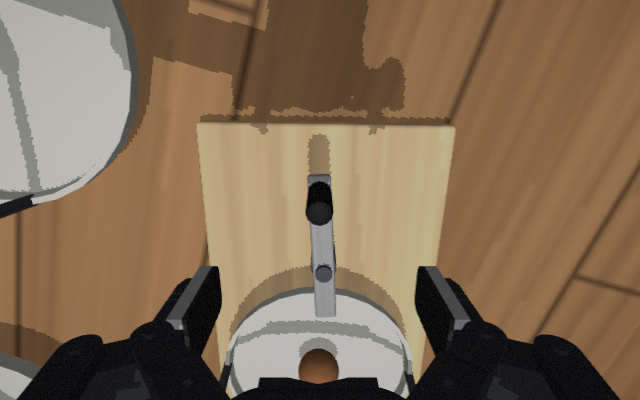

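The knob top is at (320,211), centred between the fingers and within about 2 mm of the estimate. I'll go down and grip.

```bash
python3 -m pendant '[[[0,0,0,0.008,0.016,-0.1,1],[0,0,0,0,0,-0.09,1],[0,0,0,0,0,0,1],[0,0,0,0,0,0,0],[0,0,0,0,0,0,0],[0,0,0,0,0,0,0],[0,0,0,0,0,0,0],[0,0,0,0,0,0,0],[0,0,0,0,0,0,0],[0,0,0,0,0,0,0]]]'
```

```text
time: 5.95
tool_pos: [0.5726, 0.1551, 0.0819]
tool_rot: [-0.0, 0.99, 0.142, -0.0]
contact_force: [-0.1, 0.8, 0.6]
gripper_width: -0.005
```

```bash
python3 - <<'E'
from h import *
from plant import manip,imaging
s=manip.state();print(s["gripper_width"],s["contact_force"],s["tool_pos"])
f=imaging.grab_frame("wrist");g=imaging.grab_frame("side")
o=np.zeros((400,760,3),np.uint8);o[:,:400]=f["frame"][:,120:520];o[:360,402:758]=cv2.resize(g["frame"][140:300,200:358],(356,360),interpolation=2)
cv2.imwrite("pics/w3.png",o)
E
```

```text
-0.005379062442564967 [-0.13189819  0.77311946  0.63215655] [0.57263371 0.15508405 0.08193546]
```

View pics/w3.png

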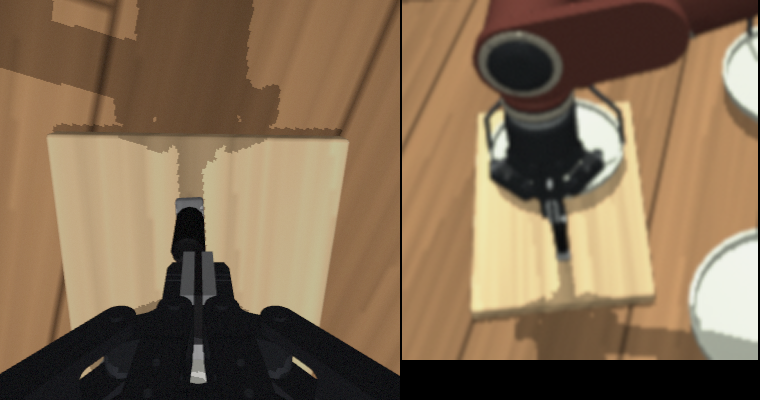

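The fingers shut on nothing, at crop (197,255). The knob is still upright just beyond them at crop (188,210–250), farther from the post. I'll check where the model predicts these points in the images.

```bash
python3 - <<'E'
from h import *
from plant import manip,imaging
s=manip.state();t=s["tool_pos"]
pv=np.array([.589,.088,0]);P={"tcp":t,"grasp":t+[0,0,.019],"kt":[.5687,.155,.109],"kb":[.5687,.155,.062],"tip":[.565,.1663,.06],"piv":[.589,.088,.062]}
for n in("wrist","side","top"):
    f=imaging.grab_frame(n);pickle.dump(f,open(n+"3.pkl","wb"))
    print(n,{k:np.round(proj(f,v)[0],0).tolist() for k,v in P.items()}, "cam",-f["world_to_cam"][:3,:3].T@f["world_to_cam"][:3,3])
a=pickle.load(open("wrist3.pkl","rb"))["frame"][180:320,240:400];b=pickle.load(open("side3.pkl","rb"))["frame"][190:275,240:310]
o=np.zeros((455,780,3),np.uint8);a=cv2.resize(a,None,fx=2.5,fy=2.5,interpolation=2);b=cv2.resize(b,None,fx=5.3,fy=5.3,interpolation=2)
o[:350,:400]=a;o[:450,405:405+b.shape[1]]=b;cv2.imwrite("pics/c3.png",o)
E
```

```text
wrist {'tcp': [317.0, 232.0], 'grasp': [316.0, 246.0], 'kt': [309.0, 252.0], 'kb': [311.0, 217.0], 'tip': [310.0, 198.0], 'piv': [312.0, 309.0]} cam [0.5497599  0.23529911 0.26425046]
side {'tcp': [268.0, 245.0], 'grasp': [268.0, 241.0], 'kt': [269.0, 239.0], 'kb': [271.0, 250.0], 'tip': [271.0, 254.0], 'piv': [269.0, 230.0]} cam [0.34585896 0.79843067 0.93480369]
top {'tcp': [284.0, 194.0], 'grasp': [283.0, 193.0], 'kt': [283.0, 194.0], 'kb': [284.0, 196.0], 'tip': [281.0, 198.0], 'piv': [302.0, 191.0]} cam [0.21068403 0.01799554 1.72799045]
```

View pics/c3.png

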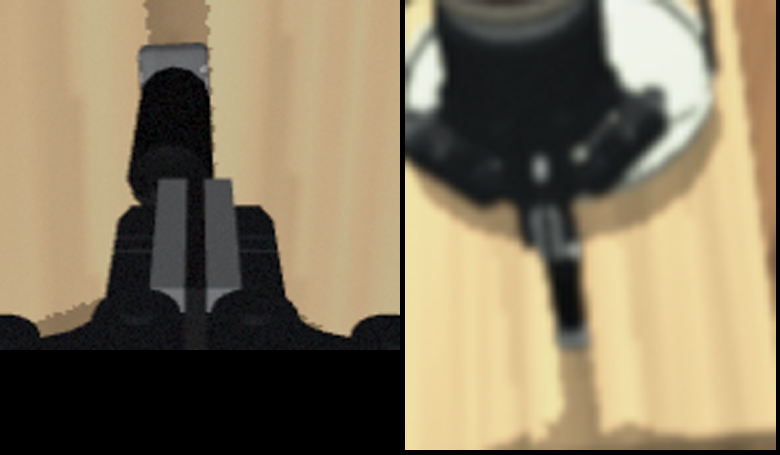

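The knob top is where predicted, but the visible fingertips sit about 20 px behind the projected TCP. That looks as if they closed above the knob's top. I'll open, shift 4 mm in x, go lower with the fingers straddling the lever, and close again.

```bash
python3 -m pendant '[[[0,0,0,0,0,0,1],[0,0,0,0,0,0,1],[0,0,0,0,0,0,1],[0,0,0,0,0,0,1],[0,0,0,-0.016,0,0,1],[0,0,0,0,0,-0.03,1],[0,0,0,0,0,-0.03,1],[0,0,0,0,0,-0.03,1],[0,0,0,0,0,0,1]]]' && python3 -m pendant '[[[0,0,0,0,0,0,0],[0,0,0,0,0,0,0],[0,0,0,0,0,0,0],[0,0,0,0,0,0,0],[0,0,0,0,0,0,0],[0,0,0,0,0,0,0],[0,0,0,0,0,0,0]]]'
```

```text
time: 7.32
tool_pos: [0.5678, 0.1549, 0.0581]
tool_rot: [0.0, 0.99, 0.142, -0.001]
contact_force: [0.4, 0.9, 0.2]
gripper_width: 0.999
time: 8.2
tool_pos: [0.5689, 0.1552, 0.06]
tool_rot: [-0.0, 0.99, 0.142, 0.0]
contact_force: [-1.9, 0.2, 3.7]
gripper_width: 0.17
```

```bash
python3 - <<'E'
from h import *
from plant import manip,imaging
print(manip.state()["gripper_width"],manip.state()["contact_force"])
a=imaging.grab_frame("wrist");b=imaging.grab_frame("side")
print(proj(a,[[.5687,.155,.109],manip.state()["tool_pos"]]))
a=a["frame"][180:320,240:400];b=b["frame"][190:275,240:310]
o=np.zeros((455,780,3),np.uint8);a=cv2.resize(a,None,fx=2.5,fy=2.5,interpolation=2);b=cv2.resize(b,None,fx=5.3,fy=5.3,interpolation=2)
o[:350,:400]=a;o[:450,405:405+b.shape[1]]=b;cv2.imwrite("pics/c4.png",o)
E
```

```text
0.17036147338760613 [-1.9430204   0.15720202  3.73125638]
[[315.85132829 277.5368454 ]
 [316.55052334 231.55910866]]
```

View pics/c4.png

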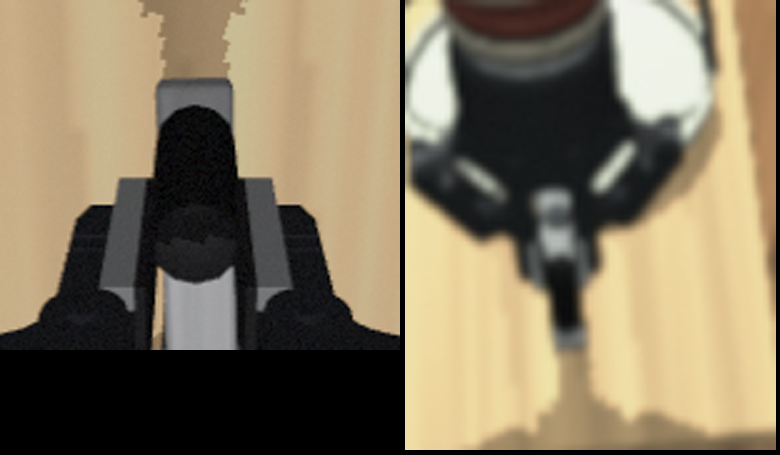

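The knob is now centred between the pads and gripped. I'll work out the arc steps.

```bash
python3 - <<'E'
import numpy as np
a=np.radians(np.linspace(106.65,195.4,17));p=.07*np.c_[np.cos(a),np.sin(a)]/.25
print(np.round(np.diff(np.round(p,4),axis=0),4).tolist(), 88.75/16/180)
E
```

```text
[[-0.0256, -0.0091], [-0.0245, -0.0114], [-0.0234, -0.0137], [-0.0219, -0.016], [-0.0203, -0.018], [-0.0184, -0.0199], [-0.0164, -0.0215], [-0.0143, -0.0231], [-0.0119, -0.0243], [-0.0096, -0.0253], [-0.007, -0.0262], [-0.0045, -0.0267], [-0.0019, -0.027], [0.0007, -0.0271], [0.0033, -0.0269], [0.006, -0.0265]] 0.030815972222222224
```

```bash
python3 -m pendant '[[[0,0,0.031,-0.0256,-0.0091,0,0],[0,0,0.031,-0.0245,-0.0114,0,0],[0,0,0.031,-0.0234,-0.0137,0,0],[0,0,0.031,-0.0219,-0.016,0,0],[0,0,0.031,-0.0203,-0.018,0,0],[0,0,0.031,-0.0184,-0.0199,0,0],[0,0,0.031,-0.0164,-0.0215,0,0],[0,0,0.031,-0.0143,-0.0231,0,0],[0,0,0.031,-0.0119,-0.0243,0,0],[0,0,0.031,-0.0096,-0.0253,0,0],[0,0,0.031,-0.007,-0.0262,0,0],[0,0,0.031,-0.0045,-0.0267,0,0],[0,0,0.031,-0.0019,-0.027,0,0],[0,0,0.031,0.0007,-0.0271,0,0],[0,0,0.03,0.0033,-0.0269,0,0],[0,0,0.03,0.006,-0.0265,0,0],[0,0,0,0,0,0,0],[0,0,0,0,0,0,0]]]'
python3 - <<'E'
from h import *
from plant import manip,imaging
p=manip.state()["tool_pos"];d=p[:2]-[.589,.088];print(p,np.hypot(*d),np.degrees(np.arctan2(d[1],d[0]))%360-105.4)
E
```

```text
time: 10.55
tool_pos: [0.5235, 0.069, 0.06]
tool_rot: [0.002, 0.607, 0.795, 0.002]
contact_force: [5.1, -1.0, -0.7]
gripper_width: 0.168
[0.52349192 0.0689778  0.0600201 ] 0.06821402388978276 90.79220815857761
```

```bash
python3 -m pendant '[[[0,0,0,0,0,0,0.5],[0,0,0,0,0,0,0.5],[0,0,0,0,0,0,0.5],[0,0,0,0,0,0,0.5],[0,0,0,0,0,0.1,0.5],[0,0,0,0,0,0.15,0.5],[0,0,0,0,0,0.2,0.5],[0,0,0,0,0,0.2,0.5],[0,0,0,0,0,0.2,0.5],[0,0,0,0,0,0.2,1],[0,0,0,0,0,0,1],[0,0,0,0,0,0,1]]]'
python3 - <<'E'
from h import *
from plant import manip,imaging
f=imaging.grab_frame("wrist");pickle.dump(f,open("w5.pkl","wb"));cv2.imwrite("pics/w5.png",f["frame"])
pv=np.array([.589,.088,0])
u=np.array([np.cos(.2686),np.sin(.2686),0])
print(proj(f,[pv+[0,0,.062],pv-.07*u+[0,0,.109],pv-.082*u+[0,0,.062],pv+.045*u+[0,0,.062]]))
E
```

```text
time: 12.05
tool_pos: [0.5211, 0.0694, 0.3214]
tool_rot: [-0.0, 0.607, 0.795, -0.0]
contact_force: [-0.4, 0.1, -0.0]
gripper_width: 1.002
[[318.60477744 199.4073504 ]
 [318.53660013 156.13472983]
 [318.4807098  139.35487125]
 [318.66702553 229.53730053]]
```

View pics/w5.png

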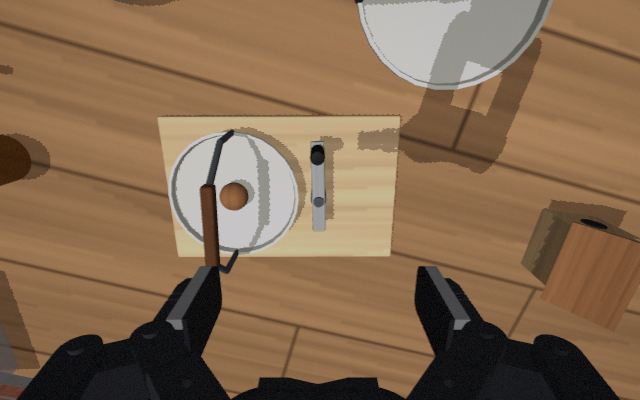

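The lever runs from (317,142) to (319,230), so it is crosswise to within about 2 degrees, with the pivot at (318,202). The bar runs from (208,187) to (212,267), and the ball is at (234,196).

```bash
python3 - <<'E'
from h import *
from scipy.optimize import least_squares
f=pickle.load(open("w5.pkl","rb"))
C=np.array([[159,117],[400,115],[391,256],[181,256]],float)
B=np.array([[-.11,-.17,.018],[-.11,.17,.018],[.11,.17,.018],[.11,-.17,.018]])
g=lambda p:(proj(f,bfr(*p)(B))-C).ravel()
p=least_squares(g,[.6,.036,.268]).x;print("board",p,np.round(g(p),1),"rest",bfr(*p)([0,-.06,.018]))
d=ray(f,319,230,.062)-ray(f,317,142,.062);print("lever len",np.hypot(*d[:2]),"err deg",np.degrees(np.arctan2(d[1],d[0])-p[2]))
e=[ray(f,208.5,187,.166),ray(f,212.5,267,.166)];d=e[1]-e[0];m=(e[0]+e[1])/2
print("bar",m,np.hypot(*d[:2]),np.degrees(np.arctan2(d[1],d[0])),"ball",ray(f,234,196,.046))
# dish rim ellipse: left/right/top/bottom
print("rim",[(ray(f,*q,.049)).round(4).tolist() for q in((169,192),(299,190))])
E
```

```text
board [0.6053412  0.03715561 0.27335919] [-1.8 -0.4  2.2 -0.2  1.2  0.2 -1.7  1.5] rest [[ 0.62153925 -0.02061655  0.018     ]]
lever len 0.12432778448881367 err deg 0.8288928555603143
bar [ 0.61699238 -0.02519794  0.166     ] 0.09406917565319184 12.01152976261085 ball [ 0.62089596 -0.02718615  0.046     ]
rim [[0.6378, -0.1155, 0.049], [0.5871, 0.0592, 0.049]]
```

```bash
python3 -m pendant '[[[0,0,-0.0095,0.03,-0.03,0,1],[0,0,0,0.09,-0.09,0,1],[0,0,0,0.09,-0.09,0,1],[0,0,0,0.09,-0.09,0,1],[0,0,0,0.06,-0.06,0,1],[0,0,0,0.03,-0.025,0,1],[0,0,0,0,0,-0.1,1],[0,0,0,0,0,-0.1,1],[0,0,0,0,0,-0.1,1],[0,0,0,0,0,0,1],[0,0,0,0,0,0,1]]]'
python3 - <<'E'
from h import *
from plant import manip,imaging
f=imaging.grab_frame("wrist");pickle.dump(f,open("w6.pkl","wb"));cv2.imwrite("pics/w6.png",f["frame"])
p=manip.state()["tool_pos"];print(proj(f,[p,[.6185,-.0268,.166]]),p)
E
```

```text
time: 13.48
tool_pos: [0.6191, -0.0267, 0.2482]
tool_rot: [0.001, 0.618, 0.786, 0.0]
contact_force: [-0.3, 0.1, 0.3]
gripper_width: 1.0
[[318.73957109 232.22233482]
 [318.85104637 188.14545868]] [ 0.61942892 -0.02675398  0.24884433]
```

View pics/w6.png

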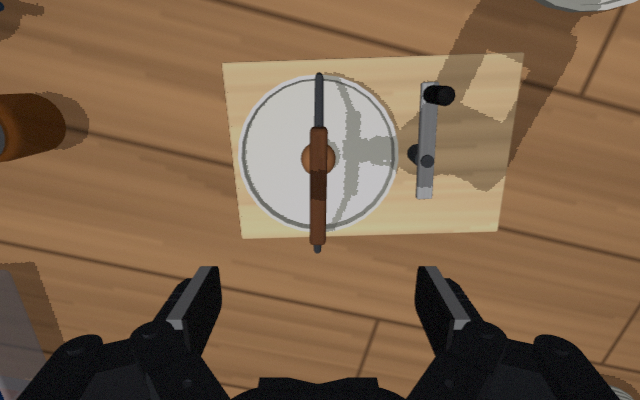

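The bar runs from (318,126) to (318,246), centred on the jaws and square to them. I'll go down and grip.

```bash
python3 -m pendant '[[[0,0,0,0,0,-0.1,1],[0,0,0,0,0,-0.15,1],[0,0,0,0,0,-0.15,1],[0,0,0,0,0,-0.1,1],[0,0,0,0,0,-0.035,1],[0,0,0,0,0,0,1],[0,0,0,0,0,0,0.5],[0,0,0,0,0,0,0.5],[0,0,0,0,0,0,0.3],[0,0,0,0,0,0,0.25],[0,0,0,0,0,0,0.2],[0,0,0,0,0,0,0.15],[0,0,0,0,0,0,0.1],[0,0,0,0,0,0,0],[0,0,0,0,0,0,0],[0,0,0,0,0,0,0],[0,0,0,0,0,0,0]]]'
python3 - <<'E'
from h import *
from plant import manip,imaging
a=imaging.grab_frame("wrist");b=imaging.grab_frame("side")
print(manip.state()["ft_torque"])
o=np.zeros((400,790,3),np.uint8);o[:,:400]=a["frame"][:,120:520];b=cv2.resize(b["frame"][150:270,210:325],None,fx=3.3,fy=3.3,interpolation=2)
o[:b.shape[0],405:405+b.shape[1]]=b;cv2.imwrite("pics/c7.png",o)
E
```

```text
time: 15.65
tool_pos: [0.6188, -0.0268, 0.1135]
tool_rot: [0.0, 0.619, 0.786, 0.0]
contact_force: [-0.9, 0.1, 2.3]
gripper_width: 0.149
[0.21702601 0.22074898 0.0167316 ]
```

View pics/c7.png

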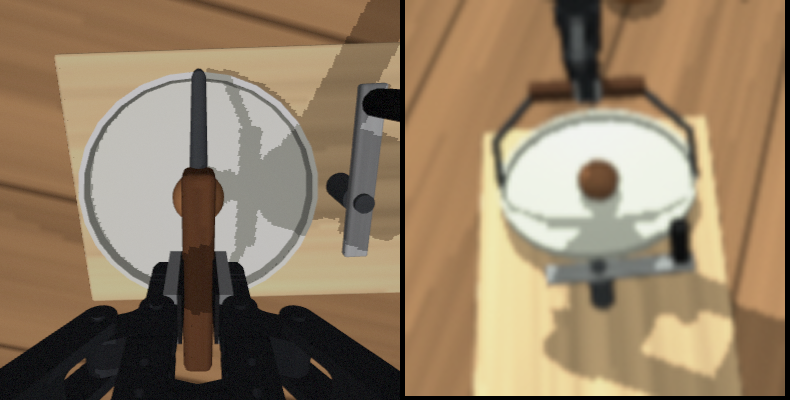

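The bar is gripped at its middle, with the lever crosswise and clear of the dish. I'll lift straight up about 110 mm, then check.

```bash
python3 -m pendant '[[[0,0,0,0,0,0.01,0],[0,0,0,0,0,0.02,0],[0,0,0,0,0,0.03,0],[0,0,0,0,0,0.04,0],[0,0,0,0,0,0.04,0],[0,0,0,0,0,0.04,0],[0,0,0,0,0,0.04,0],[0,0,0,0,0,0.04,0],[0,0,0,0,0,0.04,0],[0,0,0,0,0,0.04,0],[0,0,0,0,0,0.04,0],[0,0,0,0,0,0.03,0],[0,0,0,0,0,0.02,0],[0,0,0,0,0,0.01,0],[0,0,0,0,0,0,0],[0,0,0,0,0,0,0],[0,0,0,0,0,0,0],[0,0,0,0,0,0,0]]]'
```

```text
time: 18.0
tool_pos: [0.6187, -0.0268, 0.223]
tool_rot: [-0.0, 0.619, 0.786, -0.0]
contact_force: [-0.4, 0.5, -2.8]
gripper_width: 0.148
```

The vertical force changed by about 5 N, so the dish is in hand. Now the turn, about −88 degrees.

```bash
python3 -m pendant '[[[0,0,-0.006,0,0,0,0],[0,0,-0.012,0,0,0,0],[0,0,-0.018,0,0,0,0],[0,0,-0.0246,0,0,0,0],[0,0,-0.0246,0,0,0,0],[0,0,-0.0246,0,0,0,0],[0,0,-0.0246,0,0,0,0],[0,0,-0.0246,0,0,0,0],[0,0,-0.0246,0,0,0,0],[0,0,-0.0246,0,0,0,0],[0,0,-0.0246,0,0,0,0],[0,0,-0.0246,0,0,0,0],[0,0,-0.0246,0,0,0,0]]]' && python3 -m pendant '[[[0,0,-0.0246,0,0,0,0],[0,0,-0.0246,0,0,0,0],[0,0,-0.0246,0,0,0,0],[0,0,-0.0246,0,0,0,0],[0,0,-0.0246,0,0,0,0],[0,0,-0.0246,0,0,0,0],[0,0,-0.0246,0,0,0,0],[0,0,-0.018,0,0,0,0],[0,0,-0.012,0,0,0,0],[0,0,-0.006,0,0,0,0],[0,0,0,0,0,0,0],[0,0,0,0,0,0,0],[0,0,0,0,0,0,0],[0,0,0,0,0,0,0],[0,0,0,0,0,0,0],[0,0,0,0,0,0,0]]]'
python3 - <<'E'
from h import *
from plant import manip,imaging
from scipy.spatial.transform import Rotation as R
s=manip.state();q=s["tool_rot"];x=R.from_quat(np.r_[q[1:],q[0]]).as_matrix()[:,0];print("jaw deg",np.degrees(np.arctan2(x[1],x[0])),"board x 15.4; vel",abs(s["joint_vel"]).max())
a=imaging.grab_frame("wrist");b=imaging.grab_frame("side");pickle.dump((a,b),open("w8.pkl","wb"))
print("ball exp side",proj(b,[.619,-.027,.155]),"wrist",proj(a,[.619,-.027,.155]))
o=np.zeros((400,790,3),np.uint8);o[:,:400]=a["frame"][:,120:520];b=cv2.resize(b["frame"][130:250,210:325],None,fx=3.3,fy=3.3,interpolation=2)
o[:b.shape[0],405:405+b.shape[1]]=b;cv2.imwrite("pics/c8.png",o)
E
```

```text
time: 19.62
tool_pos: [0.6188, -0.0269, 0.2232]
tool_rot: [-0.0, 0.896, 0.443, -0.0]
contact_force: [-0.2, -0.1, -3.5]
gripper_width: 0.147
time: 21.62
tool_pos: [0.6187, -0.0269, 0.2232]
tool_rot: [0.0, 0.991, 0.133, -0.0]
contact_force: [0.6, -0.3, -3.8]
gripper_width: 0.146
jaw deg 15.342722303100023 board x 15.4; vel 0.0017578476444839702
ball exp side [[265.41758276 176.92216765]] wrist [[317.00336802 194.86826325]]
```

View pics/c8.png

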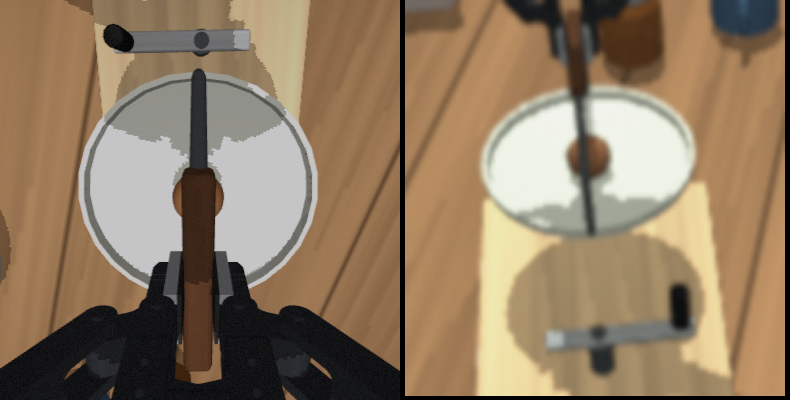

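The ball is central, at wrist pixel (318,195) against an expected (317,195). The dish looks the same in the wrist view as before the lift, so it is level. The lever is still crosswise and everything is at rest, so I'm handing in.

```bash
python3 -c "
from plant import manip
print(manip.job_done())"
```

```text
the job is handed in; nothing more can be done
None
```

I swung the keeper lever crosswise, lifted the dish about 110 mm straight up, turned it 88° up there, and handed the job in at 21.6 s with the dish still held. The hand-in reports no verdict, so success is judged only from my own last checks:

- **Lever:** it measured within about 1° of crosswise after I released it. In the last picture it was unchanged.
- **Dish:** the TCP is at (0.619, -0.027, 0.223) m. From the measured lift, the dish's underside is about 110 mm above the board, and it is within about 1 cm of its place. The handle is lengthwise to within about 1°, and the arm is still.
- **Level and ball:** the dish looked the same in the wrist view as before the lift, so I judged it level by eye. The ball was within 1 pixel of the middle.
- **Bystanders:** nothing went near the mug, jar or birdhouse on the way. I did not measure their positions at the end.

Two things disagreed:

- **First grip on the knob:** it closed on nothing. In the images the real fingertips sit about 25 mm behind the reported TCP, so I went lower for both later grips, and they held.
- **Lever's starting angle:** the top view gave about 9°, while the wrist view and the grip itself gave about 1°. I used the latter.

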